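# Seat a keyed tube adapter in a dry-block heater and latch it

## Task

Pick up the metal tube adapter and seat it in the well of the dry-block heater: the ring of the well is clamped a little off-centre and turned, so shuffle and twist the adapter gently by feel, without forcing it, until foot and key have dropped fully home and the flange lies flat on the ring. Only then swing the open latch fully shut over the flange by its knob, and let go. Do not disturb the vial, the cup and the dish that stand near.

Things in the scene. Friction and masses are not known exactly. Their poses are not given: they have to be found in the camera images.
- heater: Grey base of a dry-block heater, fixed, 150 x 150 mm, 16 mm high, carrying a round well ring. Origin on the worktop under the NOMINAL centre of the well (the base spans x -75 to 75, y -55 to 95 mm); z up, x towards the nominal keyway, y towards the latch. A black panel strip, top at 25 mm, runs along its -x edge.
- well_nominal (a point): Nominal centre of the hole at the flat top of the aluminium well ring, 40 mm above the worktop; axes of the heater. Ring 76 mm across; hole 31 mm across, 24 mm deep; keyway 9 mm wide from the hole towards +x, out to 21 mm from its axis. The ring is rigid, but is clamped off nominal by up to 4.5 mm in x and in y and 0.3 rad in turn: NOT measured.
- adapter_grip (a point): Centre of the gripping block of the loose aluminium tube adapter (about 140 g), upright on the worktop at the start. The block is 24 x 24 mm, 30 mm high, with sides along the adapter's x and y; this point is 41 mm above the adapter's underside, 15 mm below the top. z up; x points to the key, which a dark dot on the flange marks. A tube bore is open at the top.
- adapter_flange (a point): Centre of the underside of the adapter's flange (68 mm across, 6 mm thick), 20 mm above the adapter's underside; adapter's axes. Fully seated it is 40 mm above the worktop, flat on the ring; 12 mm higher when the foot is in the hole but the key rests on the ring; 20 mm higher when the foot's end rests on the ring.
- adapter_foot (a point): Centre of the adapter's underside; adapter's axes. The round foot is 28 mm across and 20 mm long with a 1 mm bevel at its end. A key rib 6 mm wide on its +x side, out to 19 mm from the axis, covers only its upper 12 mm (8 to 20 mm above this point), so the foot enters the hole by 8 mm before the key meets the ring.
- latch (a joint): Angle of the flat steel rocker latch, rad. 0 (a stop) = shut, nose over the flange of a seated adapter with 3 mm to spare above it. It grows to 1.5 as the latch opens: the nose swings to the heater's +x side, the tail to its -x side. Open (1.1 to 1.4) at the start. A light friction (about 0.06 N m) holds it wherever it is left.
- latch_pivot (a point): Pivot of the latch, at (0, 62 mm) of the heater, at the level of the latch's underside, 49 mm above the worktop; vertical axis; axes of the heater. The latch is a bar 14 mm wide and 6 mm thick; shut, its nose ends 37 mm from here towards the heater's -y.
- latch_knob (a point): Black upright knob on the latch's tail, 14 mm across, 45 mm from the pivot on the side away from the nose. This point is 65 mm above the worktop; the knob rises from 55 to 75 mm above it. Shut, it is at (0, 107 mm) of the heater. Pushed along its arc towards the heater's +x it shuts the latch.
- vial: Brown vial with a white cap, 22 x 24 x 47 mm, standing loose near the work; origin at its underside. Bystander.
- cup: White lidded specimen cup, 63 mm in diameter, 81 mm high, standing loose near the work; origin at its underside. Bystander.
- dish: Round flat dish with lid, 61 mm in diameter, 13 mm high, lying loose near the work; origin at its underside. Bystander.
There are look-alikes about, which are no part of the job. What is shaped like the part that bears adapter_grip but brown or red is not meant.

How it is judged (in metres and radians):
On the way, in this order (a step that is already met when the one before it is completed fails the run):
1. the adapter is seated: flange flat on the well ring, while the latch is still open (z of adapter_flange in the frame of heater below 0.0425 m and horizontal distance between adapter_flange and heater below 0.011 m and angle between the x axis of adapter_flange and the x axis of heater, either way round below 0.5 rad and angle between adapter_flange's own z axis and vertical below 0.06 rad and value of joint latch above 0.6 rad), for 0.2 s.
2. the latch is swung shut over the flange (value of joint latch below 0.2 rad), for 0.2 s.
At the end, for the whole second after the job is handed in: The adapter stands upright (within 0.06 rad) in the well with its key in the keyway (within 11 mm and 0.5 rad of the nominal well pose), the flange's underside within 2.5 mm of the top of the well ring, and the latch is shut (under 0.2 rad) over the flange (z of adapter_flange in the frame of heater between 0.037 and 0.0425 m and horizontal distance between adapter_flange and heater below 0.011 m and angle between the x axis of adapter_flange and the x axis of heater, either way round below 0.5 rad and angle between adapter_flange's own z axis and vertical below 0.06 rad and value of joint latch below 0.2 rad); the robot touches nothing.
It fails at once if the adapter is pressed or knocked against the heater with more than 60 N before it is home (flange more than 2.5 mm above the ring) (contact force between adapter and heater above 60 N and z of adapter_flange in the frame of heater above 0.0425 m).
It fails at once if a bystander is moved more than 30 mm (distance of any of vial, cup, dish from where it was at the start of the episode above 0.03 m).
It also fails if it takes over 72 s, if anything falls off the work surface, if the arm or the gripper's body presses on something with over 40 N, if the wrist force passes 120 N, or if a joint passes its speed limit or range.

## Robot

A 6-joint arm with a two-finger parallel gripper is mounted at the origin on a cart in front of the work surface, level with it; the furniture and walls round the work are solid. World frame = base frame: x ahead of the robot, y to its left, z up, the work surface at z = 0. Lengths are in m, angles in degrees, forces in N, time in s.
With the tool pointing down it reaches from about 0.4 to 0.825 m from the base axis. Payload 7 kg.
Tool frame: the origin (TCP) lies on the centre line of the jaws, within the pads' length; the fingertips stand 17 mm ahead of it and the grasp point (between the pads) lies 2 mm behind it; z points along the fingers, y is the direction in which the jaws open and shut (so a half turn about z gives the same grasp; the last joint's range is limited). The gripper opens to 88 mm and grips with 3 to 60 N. Pads are 19 mm wide; open, the fingers measure 130 mm over their backs; the gripper's body (78 mm by 193 mm) begins 47 mm behind the grasp point.
Start: joints at [-57.347, 20.546, 0.682, 0, -70.136, -16.507], TCP at [0.188, -0.648, 0.244] pointing down, gripper open.
Joint ranges: [-176.03, 176.03], [-82.01, 121.73], [-58.28, 71.71], [-173.87, 95.51], [-174.79, -0.11], [-173.66, 173.66]. Speed limits (degrees/s): [136.94, 136.94, 172.46, 180, 180, 180].

## Interface

Orientations are given as [roll, pitch, yaw] about the fixed x, y, z axes, in that order (R = Rz(yaw) Ry(pitch) Rx(roll)).
In Python, from plant import telemetry, vision, close_job, recognise, silhouettes, place_of gives the robot as it stands.
- The arm moves only by the shell command python3 -m handwheel 'ROWS'. ROWS is JSON, a list that holds one entry, the list of rows, each a list of 5 numbers: the shift along the tool's x, y, z in m, then the turn about the tool's z in rad, then the closure, from 0 (fully open) to 1 (shut). In form: [[[tx, ty, tz, yaw, gripper], ...]]. A call has 1 to 20 rows; each row shifts and turns the commanded pose from where the row before left it, along the tool's axes as they then stand; what a row does not reach is not made up. A row lasts 1/12 s, in which the tool goes at most 41.7 mm and 7.16 degrees, less where a joint would pass 70% of its speed; a pose out of reach is approached as far as the arm can. A call with a gripper value outside its range is refused whole. The fingers move at their own pace and stop on an object; the grip force is fixed at half the most. Time passes only in rows, so rows that do not move let the fingers close. It gives the time, the measured TCP pose, the force and the opening at its end, in the units of the state.
- telemetry.get_obs(): the state, without advancing time (a new reading comes with each control period).
- vision.snapshot(name): name is "side" or "top"; returns a dict with "color" (400x640x3 uint8, red, green, blue), "mtx" (3x3 intrinsics, pixels), "dist" ([k1, k2, p1, p2, k3] as OpenCV has them; the pictures are not rectified), "cam_to_world" (4x4, takes a point from camera to world coordinates). Camera axes: x right, y down, z forward; pixel columns grow to the right and rows downward; lengths in m; the calibration is good to about 2 mm. A picture is of the moment at which its call begins. There is no depth.
- close_job(): hands the job in, once; it reports no verdict.
Trained networks look in a picture, given as the dict that the camera call returned (one of the last four; its "shot" number tells which), for a name from the list of things; names that differ only in an ending like _2 or _b are one class to them, and where a whole thing is asked for, a point or a joint stands for the part that bears it (a point fixed in the world has none). Each returns a list of dicts, best first, with "conf" (0 to 1); they miss things now and then, are a little off and sometimes report something else, mostly with a low value. They report only what shows in the picture. A call takes as long as a camera call. They do not tell look-alikes from the thing itself.
- recognise(name, picture): "xy" ([column, row] in pixels, amid what is visible of it).
- silhouettes(name, picture): "region" (400x640 bool, what is visible of it) and "xy" ([column, row] in pixels, amid what is visible of it).
- place_of(name, picture): "xy" ([column, row] in pixels: a listed point, or the origin of a listed thing).
The state is a dict: "clock": time; "joint_pos": joint angles; "qvel": joint speeds; "tau": joint torques, N m; "tool_pos": TCP position; "orientation": TCP orientation; "force": force on the tool from outside, world axes, zero at the start; "moment": the same for the moment, N m; "opening": finger opening in m.
Only numpy, scipy, OpenCV 4.12 (cv2) and the standard library are available. Lean on these libraries where they do the work, as an engineer would, in place of code of your own. Each camera call takes 0.05 s, during which the arm holds its last target.

## Working session

There is one attempt and no reset: what is moved stays moved. The work goes in short steps, Python scripts to look and compute and a shell command to move; the robot and the scene stay as the last step left them, time stands still between calls to the robot, and variables do not carry over. Pictures are saved under pics/ and viewed, and the job is handed in when it is done.

```bash
ls; mkdir -p pics; python3 - <<'E'
from plant import telemetry, vision
import cv2
print(telemetry.get_obs())
for n in ("side","top"):
    p=vision.snapshot(n); cv2.imwrite(f"pics/{n}0.png",p["color"][:,:,::-1]); print(n,p["mtx"],p["dist"],p["cam_to_world"],p["shot"])
E
```

```text
pics
{'clock': 0.0, 'joint_pos': array([-5.73487526e+01,  2.05901366e+01,  6.31674222e-01, -2.10737858e-02,
       -7.01364039e+01, -1.65074025e+01]), 'qvel': array([-0.01206394, -0.03858226, -0.08131839, -0.09041893, -0.03669741,
       -0.00625786]), 'tau': array([ 4.58949144e-04, -5.82722461e+01,  2.93038148e+01,  6.99711040e+00,
        6.67886066e-03, -1.31242296e-04]), 'tool_pos': array([ 0.18752847, -0.64792004,  0.24261838]), 'orientation': array([ 1.79903414e+02, -7.96391916e-03, -1.63863325e+02]), 'force': array([0.00606389, 0.33306902, 0.68167837]), 'moment': array([ 0.02220709,  0.01320965, -0.02101228]), 'opening': 0.087451863929034}
side [[397.58294084   0.         319.31090057]
 [  0.         397.58294084 198.76666417]
 [  0.           0.           1.        ]] [-0.00151268  0.          0.          0.          0.        ] [[ 0.84393476  0.38677208 -0.37172769  0.97736312]
 [ 0.53642283 -0.61485722  0.57810132 -0.67135269]
 [-0.004966   -0.68728302 -0.72637276  0.8783504 ]
 [ 0.          0.          0.          1.        ]] 1
top [[378.5910237    0.         317.30693557]
 [  0.         378.5910237  191.04167817]
 [  0.           0.           1.        ]] [0.02742774 0.         0.         0.         0.        ] [[ 0.02054043 -0.99574234  0.08986254  0.45667809]
 [-0.99978542 -0.02021607  0.00451832 -0.01355881]
 [-0.00268241 -0.08993606 -0.99594393  1.13982561]
 [ 0.          0.          0.          1.        ]] 2
```

View pics/side0.png

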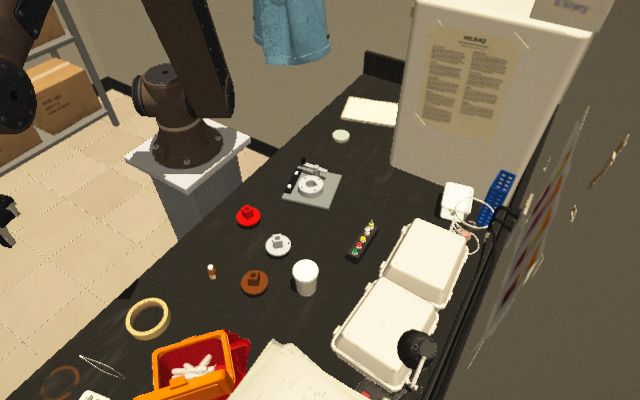

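View pics/top0.png

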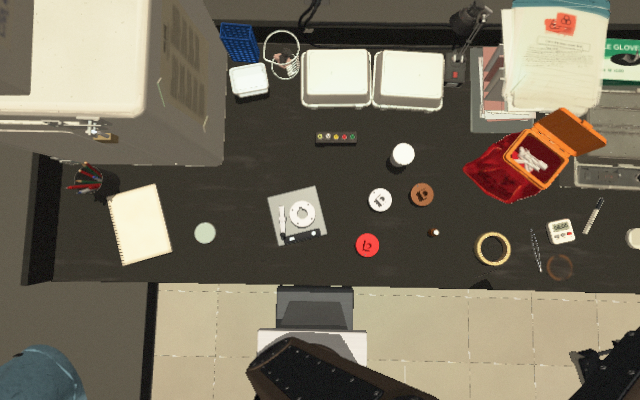

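The side view shows the heater at (312,186), and adapter-shaped parts in red (248,216), silver (278,245) and brown (255,282). In the top view these are the heater (298,215), red (367,245), silver (380,200) and brown (422,195). The task asks for metal and rules out brown and red, so silver is the one. I'll measure it and confirm with a crop.

```bash
cat > h.py <<'E'
import numpy as np, cv2
from plant import telemetry, vision, recognise, silhouettes, place_of
def ray(p,uv):
    q=cv2.undistortPoints(np.array([[uv]],float),p["mtx"],np.array(p["dist"],float))[0,0]
    T=np.array(p["cam_to_world"]); return T[:3,3],T[:3,:3]@np.array([q[0],q[1],1.])
def onz(p,uv,z):
    o,d=ray(p,uv); return o+d*(z-o[2])/d[2]
def proj(p,X):
    T=np.linalg.inv(np.array(p["cam_to_world"])); r=cv2.Rodrigues(T[:3,:3])[0]
    return cv2.projectPoints(np.array(X,float).reshape(-1,1,3),r,T[:3,3],p["mtx"],np.array(p["dist"],float))[0][:,0]
def tri(ps,uvs):
    A=np.zeros((3,3));b=np.zeros(3);rs=[]
    for p,uv in zip(ps,uvs):
        o,d=ray(p,uv);d/=np.linalg.norm(d);M=np.eye(3)-np.outer(d,d);A+=M;b+=M@o;rs.append((o,M))
    X=np.linalg.solve(A,b); return X,[float(np.linalg.norm(M@(X-o))) for o,M in rs]
def crop(p,uv,half,scale,name):
    u,v=map(int,uv); im=p["color"][max(0,v-half):v+half,max(0,u-half):u+half,::-1]
    cv2.imwrite(name,cv2.resize(im,None,fx=scale,fy=scale,interpolation=cv2.INTER_CUBIC))
E
python3 - <<'E'
from h import *
s=vision.snapshot("side");t=vision.snapshot("top")
Z=dict(heater=0,well_nominal=.04,adapter_grip=.041,adapter_flange=.02,adapter_foot=0,latch_pivot=.049,latch_knob=.065,vial=0,cup=0,dish=0)
for n,z in Z.items():
    for nm,p in (("s",s),("t",t)):
        for r in place_of(n,p)[:4]:
            print(n,nm,np.round(r["xy"],1),round(r["conf"],2),np.round(onz(p,r["xy"],z)[:2],4))
crop(t,(380,200),30,10,"pics/t_ad.png");crop(s,(278,245),30,10,"pics/s_ad.png")
crop(t,(298,215),38,10,"pics/t_he.png");crop(s,(312,186),38,10,"pics/s_he.png")
a=cv2.imread("pics/t_ad.png");b=cv2.imread("pics/s_ad.png");cv2.imwrite("pics/ad.png",cv2.resize(np.hstack([a,b]),(800,400)))
a=cv2.imread("pics/t_he.png");b=cv2.imread("pics/s_he.png");cv2.imwrite("pics/he.png",cv2.resize(np.hstack([a,b]),(800,400)))
E
```

```text
heater s [314.2 195.8] 0.77 [0.5079 0.0299]
heater t [301.1 215.1] 0.59 [0.4859 0.0388]
well_nominal s [308.  182.3] 0.63 [0.4826 0.0355]
well_nominal t [301.2 210.7] 0.88 [0.4977 0.037 ]
adapter_grip s [276.7 241.5] 0.83 [ 0.537  -0.1954]
adapter_grip s [245.  212.6] 0.79 [ 0.4008 -0.1613]
adapter_grip s [255.3 280.3] 0.56 [ 0.5635 -0.318 ]
adapter_grip t [368.3 246.6] 0.82 [ 0.3986 -0.1583]
adapter_grip t [423.5 194.8] 0.61 [ 0.5511 -0.317 ]
adapter_grip t [378.2 196.6] 0.56 [ 0.5432 -0.1859]
adapter_flange s [247.7 218.4] 0.9 [ 0.407  -0.1615]
adapter_flange s [281.  244.7] 0.89 [ 0.5421 -0.186 ]
adapter_flange s [253.4 283. ] 0.62 [ 0.554  -0.3178]
adapter_flange s [312.8 168.8] 0.2 [0.4496 0.1121]
adapter_flange t [378.8 199.5] 0.89 [ 0.5363 -0.191 ]
adapter_flange t [421.7 195.2] 0.74 [ 0.5516 -0.3175]
adapter_flange t [365.7 243.7] 0.67 [ 0.4058 -0.1534]
adapter_foot s [280.1 250.2] 0.79 [ 0.5409 -0.1909]
adapter_foot s [251.1 224.5] 0.56 [ 0.4167 -0.1623]
adapter_foot t [365.6 246.2] 0.93 [ 0.3975 -0.1556]
adapter_foot t [376.6 203. ] 0.75 [ 0.527  -0.1876]
adapter_foot t [418.5 197.7] 0.58 [ 0.5456 -0.3133]
latch_pivot s [316.9 171.7] 0.88 [0.4853 0.0813]
latch_pivot t [283.2 219.3] 0.72 [0.4716 0.0877]
latch_knob s [303.6 160.8] 0.69 [0.4331 0.0867]
latch_knob s [278.9 241.9] 0.25 [ 0.5551 -0.2071]
latch_knob t [280.5 233.8] 0.42 [0.4305 0.0926]
vial s [215.1 276.2] 0.64 [ 0.448  -0.3465]
vial t [280.7 234.6] 0.16 [0.4265 0.0984]
cup s [306.4 291.2] 0.71 [ 0.6708 -0.2572]
cup t [396.8 159.2] 0.65 [ 0.6616 -0.248 ]
dish s [342.  133.4] 0.55 [0.4232 0.3446]
dish t [206.3 230.9] 0.72 [0.4332 0.3209]
dish t [301.4 215.2] 0.44 [0.4857 0.0379]
dish t [302.6 209.7] 0.42 [0.5023 0.0347]
```

View pics/ad.png

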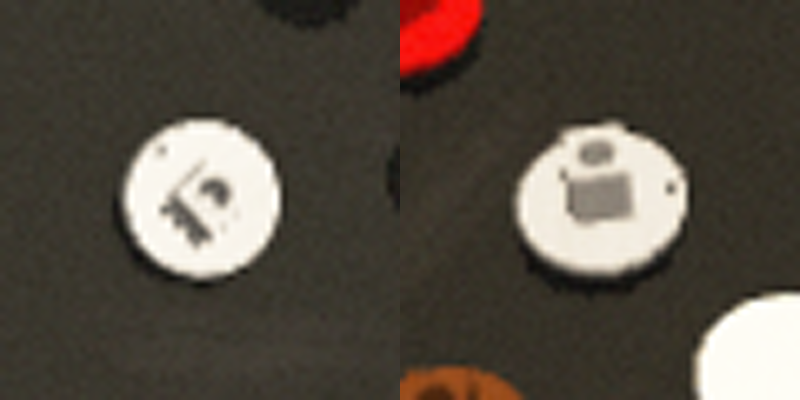

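View pics/he.png

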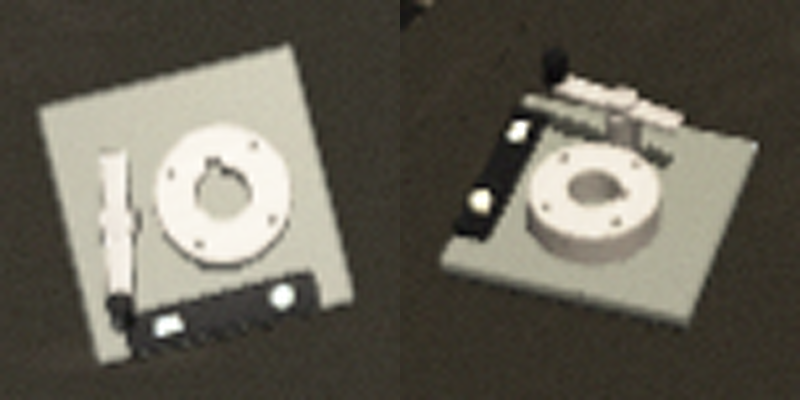

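Both crops show the silver adapter with a dark dot: top at about (374,192), side at about (288,243). The heater crop shows the ring with its keyway notch and the latch open along the block's edge. Next I'll refine these positions.

```bash
cat > m.py <<'E'
from h import *
def circ(P):
    A=np.c_[2*P,np.ones(len(P))];x=np.linalg.lstsq(A,(P**2).sum(1),rcond=None)[0];return x[:2],np.sqrt(x[2]+x[:2]@x[:2])
def blobs(p,c,half,th,k=8):
    u,v=map(int,c); im=cv2.cvtColor(p["color"],cv2.COLOR_RGB2GRAY)[v-half:v+half,u-half:u+half]
    big=cv2.resize(im,None,fx=k,fy=k,interpolation=cv2.INTER_CUBIC)
    m=(big>th).astype(np.uint8); 
    cs,h=cv2.findContours(m,cv2.RETR_CCOMP,cv2.CHAIN_APPROX_NONE)
    f=lambda c_:(c_[:,0].astype(float)+.5)/k-.5+[u-half,v-half]
    return [(f(c_),cv2.contourArea(c_)/k/k,h[0][i][3]) for i,c_ in enumerate(cs) if cv2.contourArea(c_)>3*k*k]
E
python3 - <<'E'
from m import *
s=vision.snapshot("side");t=vision.snapshot("top")
for nm,p,c,z,th in (("flange t",t,(380,200),.026,140),("flange s",s,(278,245),.026,140),("ring t",t,(301,213),.04,195),("ring t",t,(301,213),.04,215),("ring s",s,(311,184),.04,205),("ring s",s,(311,184),.04,220)):
    for P,a,par in blobs(p,c,28,th):
        W=np.array([onz(p,q,z)[:2] for q in P]); c0,r=circ(W)
        # robust refit
        for _ in range(8):
            d=abs(np.linalg.norm(W-c0,axis=1)-r); c0,r=circ(W[d<=np.quantile(d,.6)])
        print(nm,th,"px",np.round(P.mean(0),1),"area",round(a,1),"hole" if par>=0 else "",np.round(c0,4),"r",round(r,4))
# dark dots
print("dot t",onz(t,(374,192.5),.026)[:2],"dot s",onz(s,(288.5,243.2),.026)[:2])
for nm,p in (("t",t),("s",s)):
  for r in silhouettes("heater",p)[:2]:
    m=r["region"].astype(np.uint8); print(nm,r["conf"],m.sum(),np.round(cv2.minAreaRect(np.argwhere(m)[:,::-1].astype(np.float32))[:],1) if 0 else cv2.boxPoints(cv2.minAreaRect(np.argwhere(m)[:,::-1].astype(np.float32))).round(1).tolist())
E
```

```text
flange t 140 px [379.9 199.3] area 423.6  [ 0.5365 -0.1931] r 0.0342
flange t 140 px [377.3 202.6] area 19.6 hole [ 0.5264 -0.1863] r 0.0104
flange t 140 px [381.9 198.1] area 9.2 hole [ 0.5391 -0.1989] r 0.0058
flange s 140 px [299.8 266.7] area 151.6  [ 0.6267 -0.2189] r 0.0198
flange s 140 px [277.8 244.5] area 428.5  [ 0.5376 -0.1932] r 0.0342
flange s 140 px [277.1 244.4] area 43.7 hole [ 0.5349 -0.1935] r 0.0121
flange s 140 px [276.9 237.6] area 8.9 hole [ 0.5213 -0.1758] r 0.0055
ring t 195 px [291.4 238.5] area 11.1  [0.416  0.0626] r 0.0066
ring t 195 px [313.2 232.8] area 11.1  [0.4348 0.0008] r 0.0055
ring t 195 px [298.7 229.4] area 16.2  [0.4503 0.0432] r 0.0117
ring t 195 px [288.7 226.2] area 37.2  [0.451  0.0713] r 0.012
ring t 195 px [298.1 212.8] area 1375.5  [0.5022 0.0445] r 0.0616
ring t 195 px [301.5 210.9] area 40.6 hole [0.4928 0.0354] r 0.0149
ring t 195 px [281.6 198.9] area 6.1 hole [0.5308 0.0951] r 0.0048
ring t 215 px [291.4 238.5] area 8.7  [0.416  0.0625] r 0.0061
ring t 215 px [313.2 232.8] area 9.2  [0.435  0.0007] r 0.0049
ring t 215 px [281.7 218.
[... 1100 characters left out ...]
20 px [301.2 186.8] area 4.1 hole [0.476  0.0079] r 0.0044
ring s 220 px [310.9 183.5] area 74.3 hole [0.4913 0.0359] r 0.0173
ring s 220 px [296.1 172.3] area 5.4  [0.4255 0.0528] r 0.0061
ring s 220 px [322.1 169.4] area 10.9  [0.4881 0.107 ] r 0.0109
ring s 220 px [311.7 165.3] area 17.4  [0.4478 0.1159] r 0.0163
dot t [ 0.55625308 -0.17580403] dot s [ 0.55914615 -0.17466607]
t 0.77 2490 [[265.70001220703125, 197.89999389648438], [314.79998779296875, 185.3000030517578], [327.3999938964844, 234.39999389648438], [278.29998779296875, 247.0]]
s 0.67 1914 [[280.3999938964844, 197.1999969482422], [301.20001220703125, 155.60000610351562], [344.0, 177.0], [323.20001220703125, 218.60000610351562]]
```

```bash
python3 - <<'E'
from m import *
from scipy.ndimage import map_coordinates as mc
s=vision.snapshot("side");t=vision.snapshot("top")
C=np.array([.4916,.0352])
for nm,p in (("t",t),("s",s)):
    g=cv2.cvtColor(p["color"],cv2.COLOR_RGB2GRAY).astype(float)
    a=np.radians(np.arange(-180,180,5))
    acc=0
    for r in (.0175,.0185,.0195):
        X=np.c_[C[0]+r*np.cos(a),C[1]+r*np.sin(a),np.full(len(a),.04)]
        uv=proj(p,X); acc=acc+mc(g,[uv[:,1],uv[:,0]],order=1)/3
    print(nm,[(int(round(np.degrees(x))),int(v)) for x,v in zip(a,acc) if -60<np.degrees(x)<100])
    w=np.clip(np.quantile(acc,.7)-acc,0,None); w[(np.degrees(a)<-40)|(np.degrees(a)>70)]=0
    print(" centroid",np.degrees((w*a).sum()/w.sum()))
    # flange dot & bolt
    D=np.array([.537,-.193]); 
    for r in (.024,.027,.030):
        X=np.c_[D[0]+r*np.cos(a),D[1]+r*np.sin(a),np.full(len(a),.026)];uv=proj(p,X);v=mc(g,[uv[:,1],uv[:,0]],order=1)
        k=[(int(round(np.degrees(x))),int(y)) for x,y in zip(a,v) if 15<np.degrees(x)<65]; print(r,k)
    cc=cv2.cvtColor(p["color"],cv2.COLOR_RGB2BGR); u,v=map(int,proj(p,[*C,.04])[0]); im=cv2.resize(cc[v-24:v+24,u-24:u+24],(400,400),interpolation=cv2.INTER_CUBIC); cv2.imwrite(f"pics/hc_{nm}.png",im)
# heater base: top contour at z=.016
hc=[np.array(q) for q in [[265.7,197.9],[314.8,185.3],[327.4,234.4],[278.3,247.0]]]
W=np.array([onz(t,q,.012)[:2] for q in hc]);print(np.round(W,4)); 
ex=(W[0]-W[3]+W[1]-W[2]);print("hx angle",np.degrees(np.arctan2(ex[1],ex[0])),"ctr",W.mean(0),np.linalg.norm(W[0]-W[3]),np.linalg.norm(W[0]-W[1]))
a=np.hstack([cv2.imread("pics/hc_t.png"),cv2.imread("pics/hc_s.png")]);cv2.imwrite("pics/hc.png",a)
E
```

```text
t [(-60, 246), (-55, 243), (-50, 242), (-45, 242), (-40, 243), (-35, 243), (-30, 243), (-25, 244), (-20, 245), (-15, 247), (-10, 247), (-5, 245), (0, 238), (5, 208), (10, 181), (15, 173), (20, 165), (25, 156), (30, 173), (35, 216), (40, 241), (45, 243), (50, 244), (55, 244), (60, 242), (65, 242), (70, 241), (75, 242), (80, 241), (85, 241), (90, 241), (95, 241)]
 centroid 20.109323528267648
0.024 [(20, 246), (25, 246), (30, 247), (35, 246), (40, 232), (45, 228), (50, 242), (55, 246), (60, 246)]
0.027 [(20, 246), (25, 245), (30, 246), (35, 226), (40, 174), (45, 210), (50, 232), (55, 244), (60, 246)]
0.03 [(20, 233), (25, 240), (30, 241), (35, 227), (40, 216), (45, 215), (50, 239), (55, 238), (60, 244)]
s [(-60, 230), (-55, 230), (-50, 231), (-45, 233), (-40, 234), (-35, 233), (-30, 233), (-25, 232), (-20, 230), (-15, 228), (-10, 229), (-5, 228), (0, 213), (5, 194), (10, 178), (15, 175), (20, 175), (25, 174), (30, 192), (35, 207), (40, 219), (45, 225), (50, 233), (55, 233), (60, 230), (65, 228), (70, 229), (75, 227), (80, 226), (85, 231), (90, 231), (95, 226)]
 centroid 18.971309423329085
0.024 [(20, 235), (25, 235), (30, 235), (35, 235), (40, 231), (45, 230), (50, 233), (55, 235), (60, 236)]
0.027 [(20, 236), (25, 236), (30, 231), (35, 214), (40, 149), (45, 163), (50, 203), (55, 231), (60, 236)]
0.03 [(20, 233), (25, 234), (30, 232), (35, 223), (40, 194), (45, 192), (50, 208), (55, 231), (60, 233)]
[[ 0.5348  0.1452]
 [ 0.5756 -0.0006]
 [ 0.4302 -0.0409]
 [ 0.3904  0.1032]]
hx angle 15.872312237773784 ctr [0.48273646 0.05171544] 0.15034676235161926 0.15137362894959597
```

View pics/hc.png

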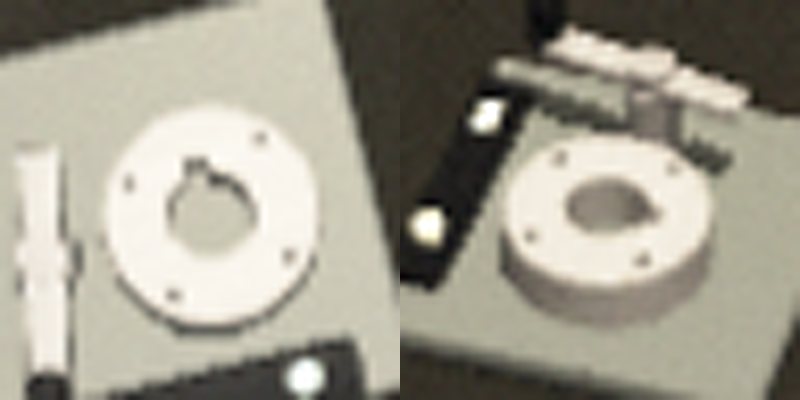

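Both cameras agree on these measurements:
- **Adapter:** centre (0.537, -0.193), yaw about 41.5°.
- **Ring:** centre about (0.4916, 0.0352), keyway at about 19.5°.
- **Heater:** origin about (0.488, 0.0325), yaw about 15.9°.

I'll grip with tool yaw -48.5° so the jaws open along the adapter's x. When seated that is roughly the heater's x, which keeps the fingers away from the latch. First the yaw turn of +115.4°, then the approach.

```bash
python3 -m handwheel '[[[0,0,0,-0.12,0],[0,0,0,-0.12,0],[0,0,0,-0.12,0],[0,0,0,-0.12,0],[0,0,0,-0.12,0],[0,0,0,-0.12,0],[0,0,0,-0.12,0],[0,0,0,-0.12,0],[0,0,0,-0.12,0],[0,0,0,-0.12,0],[0,0,0,-0.12,0],[0,0,0,-0.12,0],[0,0,0,-0.12,0],[0,0,0,-0.12,0],[0,0,0,-0.12,0],[0,0,0,-0.12,0],[0,0,0,-0.094,0],[0,0,0,0,0]]]'
```

```text
clock: 3.0
tool_pos: [0.1877, -0.6483, 0.2435]
orientation: [180.0, 0.0, -48.2]
force: [-0.2, -0.1, -0.1]
opening: 0.0877
```

```bash
python3 -m handwheel '[[[-0.006,-0.0313,0,0,0],[-0.006,-0.0313,0,0,0],[-0.006,-0.0313,0,0,0],[-0.006,-0.0313,0,0,0],[-0.006,-0.0313,0,0,0],[-0.006,-0.0313,0,0,0],[-0.006,-0.0313,0,0,0],[-0.006,-0.0313,0,0,0],[-0.006,-0.0313,0,0,0],[-0.006,-0.0313,0,0,0],[-0.006,-0.0313,0,0,0],[-0.006,-0.0313,0,0,0],[-0.006,-0.0313,0,0,0],[-0.006,-0.0313,0,0,0],[-0.006,-0.0313,0,0,0],[-0.006,-0.0313,0,0,0],[-0.006,-0.0313,0,0,0],[0,0,0,0,0],[0,0,0,0,0]]]'
python3 - <<'E'
from h import *
o=telemetry.get_obs(); print({k:np.round(o[k],4) for k in("clock","tool_pos","orientation","joint_pos","force")})
p=np.array(o["tool_pos"]);y=np.radians(o["orientation"][2]);d=np.array([.537,-.193,.046])-p
print("need tool",np.round([d[0]*np.cos(y)+d[1]*np.sin(y),d[0]*np.sin(y)-d[1]*np.cos(y),-d[2]],4))
t=vision.snapshot("top");cv2.imwrite("pics/t1.png",t["color"][:,:,::-1])
E
```

```text
clock: 4.58
tool_pos: [0.5191, -0.2178, 0.2434]
orientation: [180.0, 0.0, -48.5]
force: [-1.0, -0.1, -0.0]
opening: 0.0877
{'clock': np.float64(4.5833), 'tool_pos': array([ 0.5191, -0.2178,  0.2434]), 'orientation': array([ 1.799936e+02,  6.900000e-03, -4.848020e+01]), 'joint_pos': array([-2.84650e+00,  1.00541e+01, -1.36904e+01, -5.00000e-04,
       -6.62649e+01,  4.43665e+01]), 'force': array([-0.9948, -0.106 , -0.0458])}
need tool [-0.0068 -0.0298  0.1974]
```

View pics/t1.png

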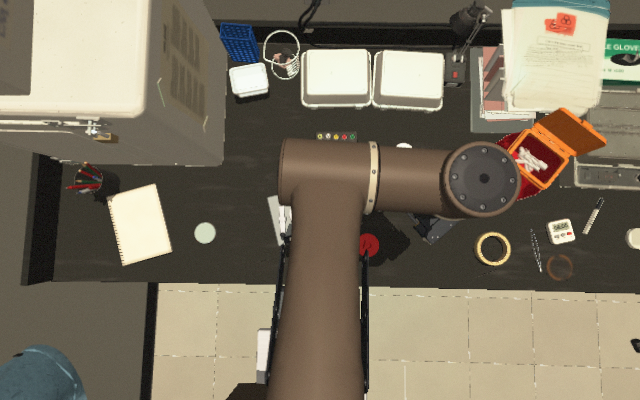

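In this top view the arm hides the work area. The arm is near its target, so I'll align, then descend with a check above the block.

```bash
python3 -m handwheel '[[[-0.0034,-0.015,0,0,0],[-0.0034,-0.0148,0,0,0],[0,0,0.02,0,0],[0,0,0.025,0,0],[0,0,0.025,0,0],[0,0,0.025,0,0],[0,0,0.02,0,0],[0,0,0.012,0,0],[0,0,0,0,0],[0,0,0,0,0]]]'
python3 - <<'E'
from h import *
o=telemetry.get_obs(); print({k:np.round(o[k],4) for k in("clock","tool_pos","orientation","force")})
p=np.array(o["tool_pos"]);y=np.radians(o["orientation"][2]);d=np.array([.537,-.193,.046])-p
print("need tool",np.round([d[0]*np.cos(y)+d[1]*np.sin(y),d[0]*np.sin(y)-d[1]*np.cos(y),-d[2]],4))
s=vision.snapshot("side");crop(s,(278,235),60,5,"pics/s2.png")
E
```

```text
clock: 5.47
tool_pos: [0.5361, -0.1944, 0.1164]
orientation: [179.9, 0.0, -48.5]
force: [0.8, -0.2, 1.2]
opening: 0.0877
{'clock': np.float64(5.4667), 'tool_pos': array([ 0.5361, -0.1944,  0.1164]), 'orientation': array([ 1.799402e+02,  3.680000e-02, -4.850910e+01]), 'force': array([ 0.8357, -0.1982,  1.2028])}
need tool [-0.0004 -0.0016  0.0704]
```

View pics/s2.png

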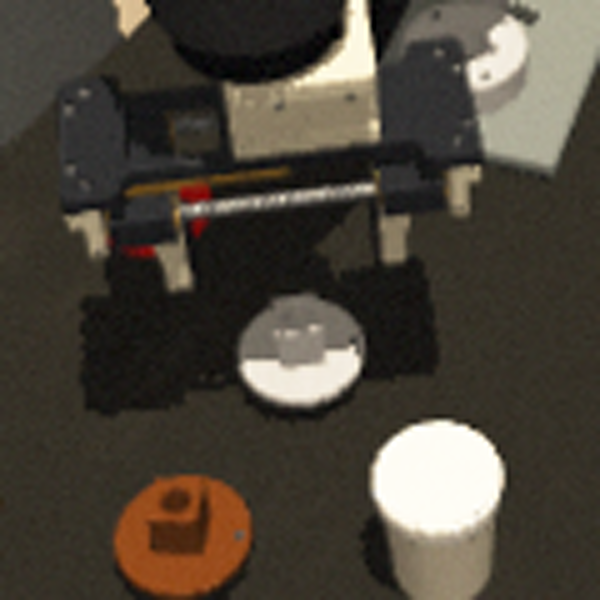

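The silver adapter sits below and between the open fingers, with the cup at right and brown at lower left, both clear. Now descend and grip.

```bash
python3 -m handwheel '[[[0,-0.0015,0.02,0,0],[0,0,0.02,0,0],[0,0,0.016,0,0],[0,0,0.008,0,0],[0,0,0.006,0,0],[0,0,0,0,0],[0,0,0,0,0]]]'
python3 -m handwheel '[[[0,0,0,0,0.7],[0,0,0,0,0.8],[0,0,0,0,0.9],[0,0,0,0,1],[0,0,0,0,1],[0,0,0,0,1],[0,0,0,0,1],[0,0,0,0,1],[0,0,0,0,1],[0,0,0,0,1],[0,0,0,0,1],[0,0,0,0,1]]]'
```

```text
clock: 6.1
tool_pos: [0.5379, -0.1934, 0.0474]
orientation: [-180.0, -0.1, -48.5]
force: [-0.4, 0.2, -0.2]
opening: 0.0881
clock: 7.1
tool_pos: [0.5372, -0.1933, 0.0465]
orientation: [180.0, 0.0, -48.5]
force: [-0.6, 0.5, 0.4]
opening: 0.0238
```

Gripped at a 23.8 mm opening, which matches the block. Lift and check.

```bash
python3 -m handwheel '[[[0,0,-0.01,0,1],[0,0,-0.02,0,1],[0,0,-0.02,0,1],[0,0,-0.02,0,1],[0,0,-0.02,0,1],[0,0,-0.01,0,1],[0,0,0,0,1],[0,0,0,0,1]]]'
python3 - <<'E'
from h import *
o=telemetry.get_obs(); print({k:np.round(o[k],4) for k in("clock","tool_pos","orientation","force","moment","opening")})
p=np.array(o["tool_pos"]);y=np.radians(o["orientation"][2])
s=vision.snapshot("side");crop(s,proj(s,p)[0],40,8,"pics/s3.png")
for r in place_of("adapter_flange",s)[:3]+place_of("adapter_grip",s)[:3]: print(r["xy"],r["conf"])
print("expected flange px",proj(s,p-[0,0,.026]))
ty=np.radians(19.5-90); d=np.array([.4916,.0352])-p[:2]
print("need tool now",np.round([d[0]*np.cos(y)+d[1]*np.sin(y),d[0]*np.sin(y)-d[1]*np.cos(y)],4),"turn",y-ty)
E
```

```text
clock: 7.77
tool_pos: [0.5371, -0.1932, 0.1467]
orientation: [-179.9, -0.0, -48.5]
force: [-1.2, -0.3, -1.9]
opening: 0.0239
{'clock': np.float64(7.7667), 'tool_pos': array([ 0.5371, -0.1932,  0.1467]), 'orientation': array([-1.799487e+02, -1.490000e-02, -4.847730e+01]), 'force': array([-1.1571, -0.2764, -1.9037]), 'moment': array([0.0338, 0.1485, 0.0258]), 'opening': np.float64(0.0239)}
[277.3, 220.7] 0.81
[254.7, 284.9] 0.59
[248.3, 220.3] 0.52
[274.1, 216.0] 0.78
[307.3, 290.8] 0.67
[246.5, 210.7] 0.51
expected flange px [[274.65334859 221.4279839 ]]
need tool now [-0.2012 -0.1173] turn 0.3843680859354731
```

View pics/s3.png

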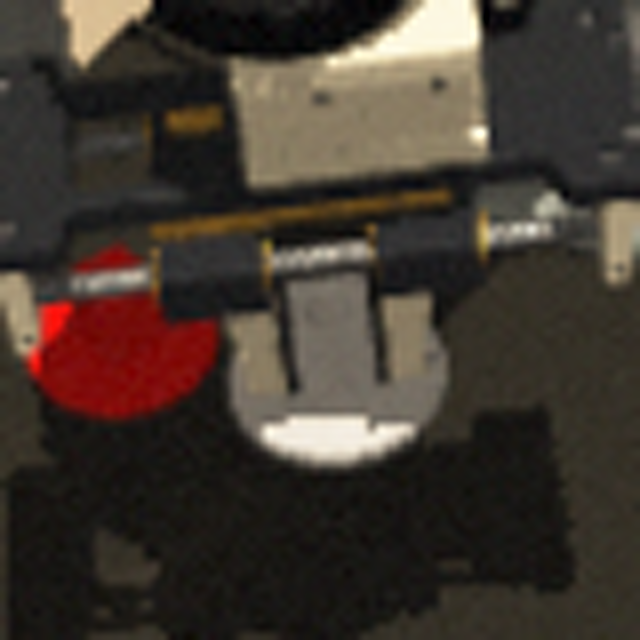

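The adapter is held upright and square in the jaws, with red far below. Transfer it over the ring, then turn +0.384 rad.

```bash
python3 -m handwheel '[[[-0.0084,-0.0049,0,0,1],[-0.0168,-0.0098,0,0,1],[-0.0168,-0.0098,0,0,1],[-0.0168,-0.0098,0,0,1],[-0.0168,-0.0098,0,0,1],[-0.0168,-0.0098,0,0,1],[-0.0168,-0.0098,0,0,1],[-0.0168,-0.0098,0,0,1],[-0.0168,-0.0098,0,0,1],[-0.0168,-0.0098,0,0,1],[-0.0168,-0.0098,0,0,1],[-0.0168,-0.0098,0,0,1],[-0.0084,-0.0045,0,0,1],[0,0,0,0.096,1],[0,0,0,0.096,1],[0,0,0,0.096,1],[0,0,0,0.096,1],[0,0,0,0,1],[0,0,0,0,1],[0,0,0,0,1]]]'
python3 - <<'E'
from m import *
o=telemetry.get_obs(); print({k:np.round(o[k],4) for k in("clock","tool_pos","orientation","force","moment","opening")})
p=np.array(o["tool_pos"]);y=np.radians(o["orientation"][2])
ty=np.radians(19.5-90); d=np.array([.4916,.0352])-p[:2]
print("need tool now",np.round([d[0]*np.cos(y)+d[1]*np.sin(y),d[0]*np.sin(y)-d[1]*np.cos(y)],4),"turn",y-ty)
s=vision.snapshot("side");t=vision.snapshot("top")
crop(s,proj(s,p-[0,0,.05])[0],40,8,"pics/s4.png");
cv2.imwrite("pics/t4.png",t["color"][:,:,::-1])
print(proj(s,p-[0,0,.02]))
E
```

```text
clock: 9.58
tool_pos: [0.4911, 0.0352, 0.1463]
orientation: [180.0, -0.0, -70.3]
force: [0.2, -0.3, -2.6]
opening: 0.0241
{'clock': np.float64(9.5833), 'tool_pos': array([0.4911, 0.0352, 0.1463]), 'orientation': array([ 1.799649e+02, -2.700000e-03, -7.028860e+01]), 'force': array([ 0.1629, -0.2886, -2.5704]), 'moment': array([0.0741, 0.1881, 0.01  ]), 'opening': np.float64(0.0241)}
need tool now [ 0.0002 -0.0005] turn 0.0036895646000367766
[[309.63961585 161.78229036]]
```

View pics/s4.png

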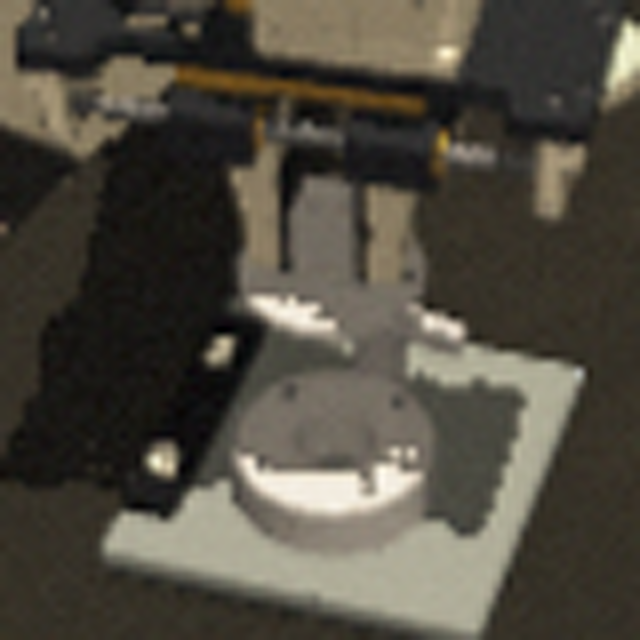

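The adapter is over the ring, with foot and dot side visible and the latch clear behind. Expected TCP z is 0.0865 with the foot on the ring, 0.0785 with the key on the ring and 0.0665 seated. I'll descend to just above, then go by feel.

```bash
python3 -m handwheel '[[[0,-0.0005,0.015,0,1],[0,0,0.015,0,1],[0,0,0.01,0,1],[0,0,0.008,0,1],[0,0,0.005,0,1],[0,0,0,0,1],[0,0,0,0,1],[0,0,0,0,1]]]'; python3 -m handwheel '[[[0,0,0.0015,0,1],[0,0,0.0015,0,1],[0,0,0.0015,0,1],[0,0,0,0,1],[0,0,0,0,1]]]'; python3 -m handwheel '[[[0,0,0.001,0,1],[0,0,0.001,0,1],[0,0,0,0,1],[0,0,0,0,1]]]'
```

```text
clock: 10.35
tool_pos: [0.4922, 0.0356, 0.0941]
orientation: [-180.0, -0.0, -70.4]
force: [-0.4, -0.2, -1.5]
opening: 0.0236
clock: 10.77
tool_pos: [0.4917, 0.0354, 0.089]
orientation: [180.0, -0.0, -70.5]
force: [0.0, -0.4, -2.0]
opening: 0.024
clock: 11.1
tool_pos: [0.4917, 0.0355, 0.087]
orientation: [180.0, 0.0, -70.5]
force: [-0.8, -0.3, -1.6]
opening: 0.0239
```

```bash
python3 -m handwheel '[[[0,0,0.001,0,1],[0,0,0,0,1],[0,0,0,0,1]]]'; python3 -m handwheel '[[[0,0,0.001,0,1],[0,0,0,0,1],[0,0,0,0,1]]]'; python3 -m handwheel '[[[0,0,0.001,0,1],[0,0,0,0,1],[0,0,0,0,1]]]'
```

```text
clock: 11.35
tool_pos: [0.4917, 0.0355, 0.086]
orientation: [180.0, -0.0, -70.5]
force: [-0.2, 0.4, -0.8]
opening: 0.0238
clock: 11.6
tool_pos: [0.4917, 0.0355, 0.085]
orientation: [180.0, 0.0, -70.5]
force: [0.1, 0.1, -1.9]
opening: 0.0237
clock: 11.85
tool_pos: [0.4917, 0.0354, 0.084]
orientation: [180.0, -0.0, -70.5]
force: [-0.2, 0.0, -1.7]
opening: 0.0234
```

Below 0.0865 without contact, so the foot has entered the hole. Continuing.

```bash
python3 -m handwheel '[[[0,0,0.001,0,1],[0,0,0.001,0,1],[0,0,0.001,0,1],[0,0,0,0,1],[0,0,0,0,1]]]'; python3 -m handwheel '[[[0,0,0.001,0,1],[0,0,0.001,0,1],[0,0,0,0,1],[0,0,0,0,1]]]'; python3 -m handwheel '[[[0,0,0.001,0,1],[0,0,0,0,1],[0,0,0,0,1]]]';  python3 -m handwheel '[[[0,0,0.001,0,1],[0,0,0,0,1],[0,0,0,0,1]]]'
```

```text
clock: 12.27
tool_pos: [0.4917, 0.0355, 0.081]
orientation: [180.0, -0.0, -70.5]
force: [-0.6, -0.9, -1.4]
opening: 0.0238
clock: 12.6
tool_pos: [0.4917, 0.0355, 0.079]
orientation: [180.0, -0.0, -70.5]
force: [-0.1, -0.3, -2.4]
opening: 0.0238
clock: 12.85
tool_pos: [0.4917, 0.0355, 0.078]
orientation: [180.0, -0.0, -70.5]
force: [0.4, -0.5, -1.5]
opening: 0.0236
clock: 13.1
tool_pos: [0.4917, 0.0355, 0.077]
orientation: [180.0, 0.0, -70.5]
force: [-0.7, 0.2, -2.1]
opening: 0.0236
```

```bash
python3 -m handwheel '[[[0,0,0.001,0,1],[0,0,0,0,1],[0,0,0,0,1]]]'; python3 -m handwheel '[[[0,0,0.001,0,1],[0,0,0,0,1],[0,0,0,0,1]]]'; python3 -m handwheel '[[[0,0,0.001,0,1],[0,0,0.001,0,1],[0,0,0.001,0,1],[0,0,0,0,1],[0,0,0,0,1]]]'
```

```text
clock: 13.35
tool_pos: [0.4917, 0.0354, 0.076]
orientation: [180.0, -0.0, -70.5]
force: [0.6, 0.5, -1.3]
opening: 0.0237
clock: 13.6
tool_pos: [0.4917, 0.0355, 0.075]
orientation: [180.0, -0.0, -70.5]
force: [-0.3, -0.1, -1.6]
opening: 0.0242
clock: 14.02
tool_pos: [0.4917, 0.0354, 0.072]
orientation: [180.0, -0.0, -70.5]
force: [-0.2, 0.5, -1.3]
opening: 0.024
```

```bash
python3 -m handwheel '[[[0,0,0.001,0,1],[0,0,0.001,0,1],[0,0,0,0,1],[0,0,0,0,1]]]'; python3 -m handwheel '[[[0,0,0.001,0,1],[0,0,0.001,0,1],[0,0,0,0,1],[0,0,0,0,1]]]'; python3 -m handwheel '[[[0,0,0.001,0,1],[0,0,0,0,1],[0,0,0,0,1]]]'
```

```text
clock: 14.35
tool_pos: [0.4917, 0.0355, 0.07]
orientation: [180.0, -0.0, -70.5]
force: [-0.6, -0.1, -1.8]
opening: 0.0239
clock: 14.68
tool_pos: [0.4917, 0.0354, 0.068]
orientation: [180.0, -0.0, -70.5]
force: [-0.2, -0.8, -1.6]
opening: 0.0238
clock: 14.93
tool_pos: [0.4917, 0.0355, 0.067]
orientation: [180.0, -0.0, -70.5]
force: [-0.2, 0.4, -2.0]
opening: 0.0239
```

```bash
python3 -m handwheel '[[[0,0,0.0005,0,1],[0,0,0,0,1],[0,0,0,0,1]]]'; python3 -m handwheel '[[[0,0,0.0005,0,1],[0,0,0,0,1],[0,0,0,0,1]]]'
python3 - <<'E'
from h import *
o=telemetry.get_obs(); print({k:np.round(o[k],4) for k in("clock","tool_pos","orientation","force","moment","opening")})
s=vision.snapshot("side"); crop(s,(311,175),40,8,"pics/s5.png")
E
```

```text
clock: 15.18
tool_pos: [0.4917, 0.0355, 0.0666]
orientation: [180.0, -0.0, -70.5]
force: [-0.3, -0.1, -1.8]
opening: 0.0236
clock: 15.43
tool_pos: [0.4918, 0.0355, 0.0664]
orientation: [-180.0, -0.0, -70.5]
force: [-1.9, 0.5, 6.3]
opening: 0.0236
{'clock': np.float64(15.4333), 'tool_pos': array([0.4918, 0.0355, 0.0664]), 'orientation': array([-1.799847e+02, -2.700000e-03, -7.045870e+01]), 'force': array([-1.8928,  0.5479,  6.2949]), 'moment': array([ 0.1262,  1.0367, -0.0255]), 'opening': np.float64(0.0236)}
```

View pics/s5.png

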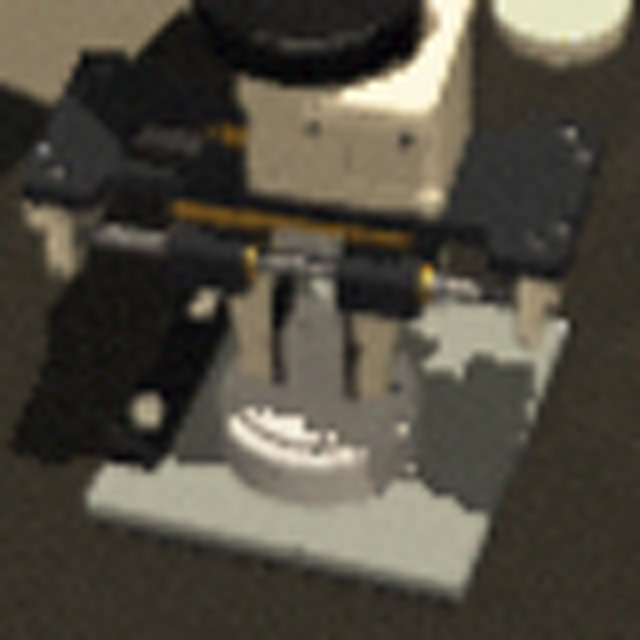

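The flange touched down at TCP z = 0.0664 with 6 N, against 0.0665 predicted. The picture shows the flange flat on the ring. Release and lift clear.

```bash
python3 -m handwheel '[[[0,0,0,0,0.9],[0,0,0,0,0.8],[0,0,0,0,0.65],[0,0,0,0,0.5],[0,0,0,0,0.5],[0,0,0,0,0.5],[0,0,0,0,0.5],[0,0,0,0,0.5]]]'; python3 -m handwheel '[[[0,0,-0.01,0,0.5],[0,0,-0.02,0,0.5],[0,0,-0.03,0,0.5],[0,0,-0.03,0,0.5],[0,0,-0.02,0,0.5],[0,0,-0.02,0,0.5],[0,0,0,0,0.5]]]'
python3 - <<'E'
from m import *
o=telemetry.get_obs(); print({k:np.round(o[k],4) for k in("clock","tool_pos","orientation","force","joint_pos","opening")})
s=vision.snapshot("side"); crop(s,(311,175),40,8,"pics/s6.png")
t=vision.snapshot("top"); crop(t,(298,215),40,8,"pics/t6.png")
for nm,p in (("s",s),("t",t)):
    for n,z in (("latch_knob",.065),("latch_pivot",.049),("adapter_flange",.04),("adapter_grip",.061)):
        for r in place_of(n,p)[:2]: print(nm,n,np.round(r["xy"],1),round(r["conf"],2),np.round(onz(p,r["xy"],z)[:2],4))
cv2.imwrite("pics/st6.png",np.hstack([cv2.resize(cv2.imread("pics/s6.png"),(400,400)),cv2.resize(cv2.imread("pics/t6.png"),(400,400))]))
E
```

```text
clock: 16.15
tool_pos: [0.4918, 0.0355, 0.066]
orientation: [180.0, -0.0, -70.5]
force: [0.0, -0.2, 0.5]
opening: 0.0438
clock: 16.73
tool_pos: [0.4939, 0.036, 0.2003]
orientation: [-179.6, -0.0, -70.4]
force: [1.4, -0.2, 0.5]
opening: 0.044
{'clock': np.float64(16.7333), 'tool_pos': array([0.4939, 0.036 , 0.2003]), 'orientation': array([-1.796095e+02, -2.130000e-02, -7.041880e+01]), 'force': array([ 1.4098, -0.159 ,  0.491 ]), 'joint_pos': array([ 27.0195,   5.2645, -25.4484,   0.0837, -58.9027,  -7.4811]), 'opening': np.float64(0.044)}
s latch_knob [302.8 160.6] 0.42 [0.4305 0.0861]
s latch_pivot [315.8 168.2] 0.91 [0.4738 0.0929]
s adapter_flange [253.2 285.1] 0.87 [ 0.5671 -0.3308]
s adapter_flange [313.  182.1] 0.62 [0.495  0.0443]
s adapter_grip [251.7 278.4] 0.96 [ 0.5628 -0.327 ]
s adapter_grip [309.4 179.3] 0.89 [0.4915 0.0306]
t adapter_flange [364.5 244.1] 0.65 [ 0.4054 -0.1475]
t adapter_flange [425.4 193.4] 0.58 [ 0.5554 -0.3228]
t adapter_grip [426.3 195.5] 0.91 [ 0.5476 -0.3194]
t adapter_grip [367.9 243.5] 0.62 [ 0.4083 -0.1545]
```

View pics/st6.png

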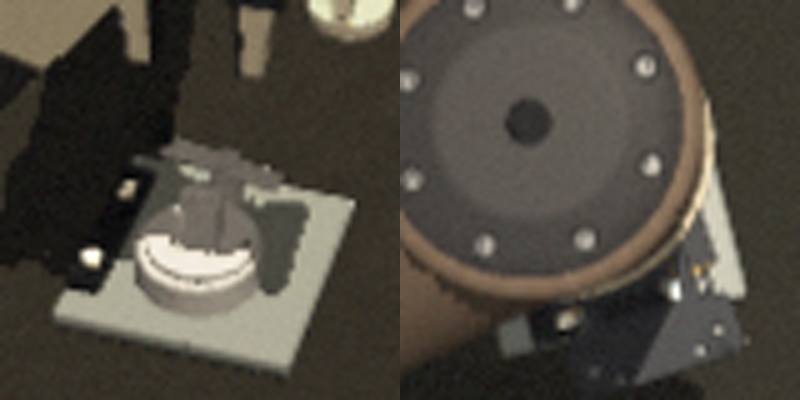

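The left panel (side) shows the adapter free, upright, with the flange flat on the ring and the latch still open. The right panel (top) shows only the arm. To place the knob accurately I'll use the unobstructed first pictures, since the latch hasn't moved.

```bash
python3 - <<'E'
from m import *
s=vision.snapshot("side");t=vision.snapshot("top")
for p,n in((s,"side"),(t,"top")): p["color"]=cv2.imread(f"pics/{n}0.png")[:,:,::-1].copy()
H=np.array([.4882,.0325]);y=np.radians(15.9);hy=np.array([-np.sin(y),np.cos(y)])
P=H+.062*hy; out=[]
for p,c,n in((t,(283,225),"t"),(s,(310,165),"s")):
    k=14; u,v=c; im=cv2.resize(p["color"][v-22:v+22,u-22:u+22,::-1].copy(),None,fx=9,fy=9,interpolation=cv2.INTER_CUBIC)
    for q,col in ((1.1,(0,0,255)),(1.25,(0,255,0)),(1.4,(255,0,0))):
        a=y+np.pi/2+q; K=P+.045*np.array([np.cos(a),np.sin(a)]); N=P-.037*np.array([np.cos(a),np.sin(a)])
        pts=proj(p,[[*K,.055],[*K,.075],[*P,.055],[*N,.055]]); pts=((pts-[u-22,v-22]+.5)*9).astype(int)
        cv2.line(im,tuple(map(int,pts[0])),tuple(map(int,pts[1])),col,1);cv2.line(im,tuple(map(int,pts[2])),tuple(map(int,pts[3])),col,1);cv2.circle(im,tuple(map(int,pts[1])),4,col,1)
        if n=="t":print(q,"knob",K.round(4))
    out.append(im)
print("pivot",P)
cv2.imwrite("pics/knob.png",np.hstack(out))
E
```

```text
1.1 knob [0.4271 0.1008]
1.25 knob [0.4263 0.0941]
1.4 knob [0.4265 0.0873]
pivot [0.47121453 0.09212796]
```

View pics/knob.png

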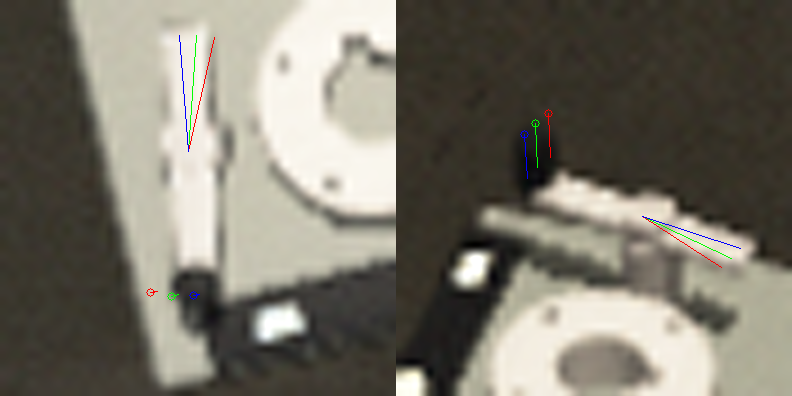

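The overlay puts the latch at about 1.4 rad (blue), with the knob at about (0.4265, 0.0865) and the pivot at (0.4712, 0.0921). I'll turn the tool to yaw 0 so the jaws lie along the knob's tangent, and move above the knob.

```bash
python3 -m handwheel '[[[0,0,0,-0.1118,0.5],[0,0,0,-0.1118,0.5],[0,0,0,-0.1118,0.5],[0,0,0,-0.1118,0.5],[0,0,0,-0.1118,0.5],[0,0,0,-0.1118,0.5],[0,0,0,-0.1118,0.5],[0,0,0,-0.1118,0.5],[0,0,0,-0.1118,0.5],[0,0,0,-0.1118,0.5],[0,0,0,-0.1118,0.5],[-0.0163,-0.0127,0,0,0.5],[-0.0163,-0.0127,0,0,0.5],[-0.0163,-0.0127,0,0,0.5],[-0.0163,-0.0127,0,0,0.5],[0,0,0.03,0,0.5],[0,0,0.03,0,0.5],[0,0,0.025,0,0.5],[0,0,0,0,0.5],[0,0,0,0,0.5]]]'
python3 - <<'E'
from h import *
o=telemetry.get_obs(); print({k:np.round(o[k],4) for k in("clock","tool_pos","orientation","force","joint_pos","opening")})
s=vision.snapshot("side"); crop(s,(306,160),40,8,"pics/s7.png")
E
```

```text
clock: 19.0
tool_pos: [0.4261, 0.0858, 0.1107]
orientation: [179.9, 0.1, 0.0]
force: [0.6, -0.4, 0.5]
opening: 0.0441
{'clock': np.float64(19.0), 'tool_pos': array([0.4261, 0.0858, 0.1107]), 'orientation': array([1.79881e+02, 1.31100e-01, 1.61000e-02]), 'force': array([ 0.5721, -0.437 ,  0.5028]), 'joint_pos': array([ 3.75873e+01,  5.82370e+00, -3.87966e+01,  2.01000e-02,
       -4.55562e+01,  5.24148e+01]), 'opening': np.float64(0.0441)}
```

View pics/s7.png

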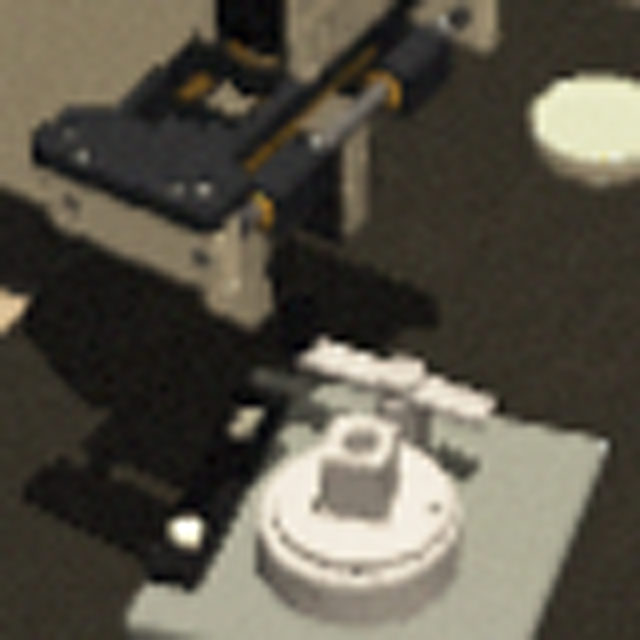

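The jaws straddle the knob, which is in shadow at about (300,330) of the crop. The adapter stands seated with its flange flat and its dot at (433,507). Descend, then close to a loose cage.

```bash
python3 -m handwheel '[[[0,0,0.015,0,0.5],[0,0,0.01,0,0.5],[0,0,0.007,0,0.5],[0,0,0,0,0.5],[0,0,0,0,0.5]]]'; python3 -m handwheel '[[[0,0,0,0,0.6],[0,0,0,0,0.7],[0,0,0,0,0.77],[0,0,0,0,0.79],[0,0,0,0,0.79],[0,0,0,0,0.79],[0,0,0,0,0.79]]]'
python3 - <<'E'
from h import *
o=telemetry.get_obs(); print({k:np.round(o[k],4) for k in("clock","tool_pos","orientation","force","moment","opening")})
s=vision.snapshot("side"); crop(s,(306,160),40,8,"pics/s8.png")
E
```

```text
clock: 19.47
tool_pos: [0.4271, 0.0865, 0.0799]
orientation: [-180.0, -0.1, 0.0]
force: [-0.6, 0.6, -0.3]
opening: 0.0437
clock: 20.05
tool_pos: [0.4266, 0.0864, 0.0791]
orientation: [-180.0, -0.0, 0.0]
force: [-0.9, 1.9, 0.4]
opening: 0.0187
{'clock': np.float64(20.05), 'tool_pos': array([0.4266, 0.0864, 0.0791]), 'orientation': array([-1.799866e+02, -1.030000e-02,  0.000000e+00]), 'force': array([-0.9238,  1.9061,  0.395 ]), 'moment': array([ 0.3559,  0.357 , -0.0622]), 'opening': np.float64(0.0187)}
```

View pics/s8.png

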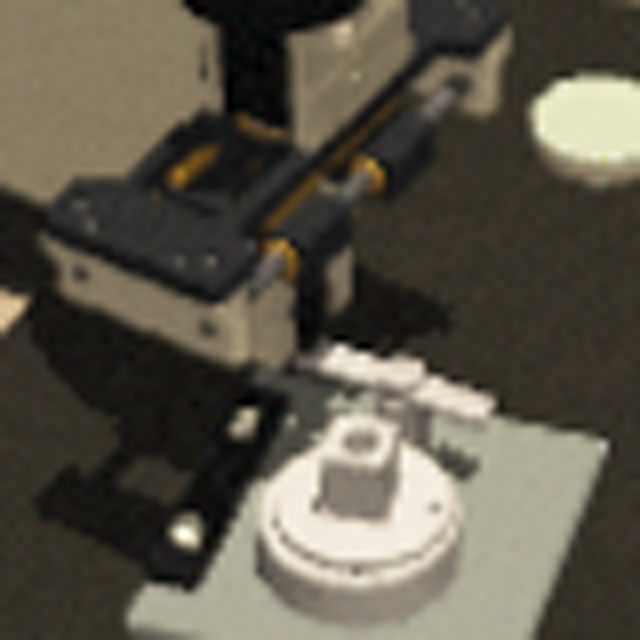

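The knob is caged with an 18.7 mm opening and a light touch of 2 N. Now I'll drive it along its arc: 7° straight, then 5° per row with the turn following, in two parts.

```bash
python3 -m handwheel '[[[-0.0001,-0.0028,0,0,0.79],[-0.0002,-0.0027,0,0,0.79],[0.0002,-0.0039,0,0.0873,0.79],[0.0002,-0.0039,0,0.0873,0.79],[0.0002,-0.0039,0,0.0873,0.79],[0.0002,-0.0039,0,0.0873,0.79],[0,0,0,0,0.79]]]'; python3 - <<'E'
from h import *
o=telemetry.get_obs(); print({k:np.round(o[k],4) for k in("clock","tool_pos","orientation","force","moment","opening")})
s=vision.snapshot("side"); crop(s,(306,160),40,8,"pics/s9.png")
E
```

```text
clock: 20.68
tool_pos: [0.4289, 0.1073, 0.0789]
orientation: [180.0, 0.0, -20.2]
force: [-0.9, -0.0, 0.2]
opening: 0.0183
{'clock': np.float64(20.6833), 'tool_pos': array([0.4289, 0.1073, 0.0789]), 'orientation': array([ 1.799517e+02,  2.400000e-02, -2.021190e+01]), 'force': array([-0.9066, -0.0443,  0.2279]), 'moment': array([-0.0268,  0.2262, -0.0099]), 'opening': np.float64(0.0183)}
```

View pics/s9.png

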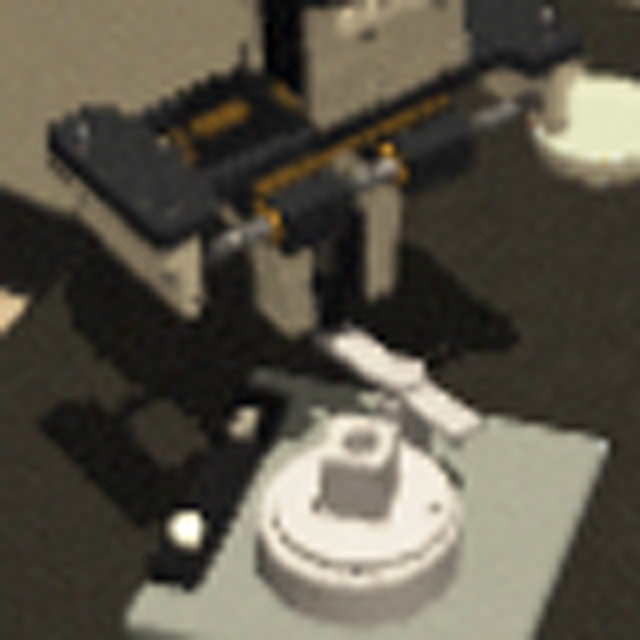

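The latch is turning with the knob between the fingers, and its nose at crop (465,425) is swinging towards the adapter. The tool is on the arc with no side load, so I'll continue.

```bash
python3 -m handwheel '[[[0.0002,-0.0039,0,0.0873,0.79],[0.0002,-0.0039,0,0.0873,0.79],[0.0002,-0.0039,0,0.0873,0.79],[0.0002,-0.0039,0,0.0873,0.79],[0.0002,-0.0039,0,0.0873,0.79],[0.0002,-0.0039,0,0.0873,0.79],[0,0,0,0,0.79]]]'; python3 -m handwheel '[[[0.0002,-0.0039,0,0.0873,0.79],[0.0002,-0.0039,0,0.0873,0.79],[0.0002,-0.0039,0,0.0873,0.79],[0,0,0,0,0.79],[0,0,0,0,0.79]]]'; python3 - <<'E'
from h import *
o=telemetry.get_obs(); print({k:np.round(o[k],4) for k in("clock","tool_pos","orientation","force","moment","opening")})
s=vision.snapshot("side"); crop(s,(306,160),40,8,"pics/s10.png")
E
```

```text
clock: 21.32
tool_pos: [0.4423, 0.126, 0.0788]
orientation: [179.9, 0.0, -50.1]
force: [-0.6, -0.2, -1.3]
opening: 0.0184
clock: 21.73
tool_pos: [0.4524, 0.1321, 0.079]
orientation: [-180.0, 0.0, -64.7]
force: [-0.1, -0.0, -1.5]
opening: 0.0182
{'clock': np.float64(21.7333), 'tool_pos': array([0.4524, 0.1321, 0.079 ]), 'orientation': array([-179.9875,    0.    ,  -64.6789]), 'force': array([-0.0776, -0.0167, -1.4854]), 'moment': array([-0.0172,  0.2841, -0.0176]), 'opening': np.float64(0.0182)}
```

View pics/s10.png

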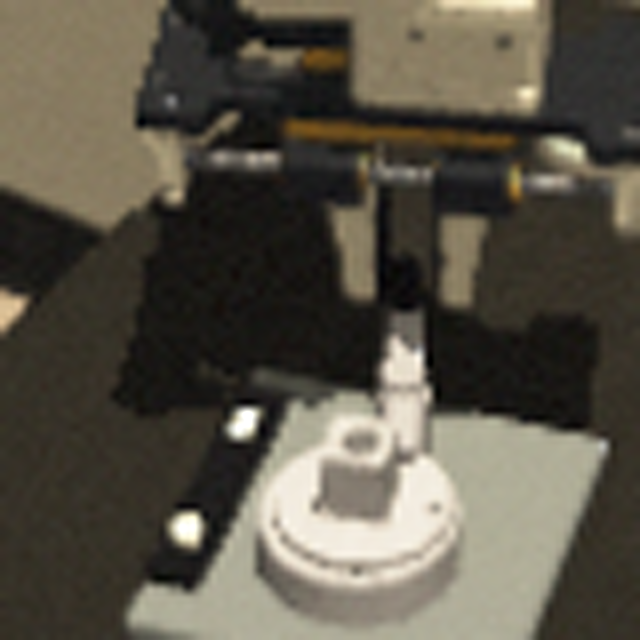

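The knob is between the fingers at crop (403,285) and the nose is nearly over the flange, with about 9° to go. The trailing finger lags by about 2 mm of slack. Now small steps, watching for force at the stop.

```bash
python3 -m handwheel '[[[0.0001,-0.002,0,0.0436,0.79],[0.0001,-0.002,0,0.0436,0.79],[0,0,0,0,0.79],[0,0,0,0,0.79]]]'; python3 -m handwheel '[[[0.0001,-0.002,0,0.0436,0.79],[0,0,0,0,0.79],[0,0,0,0,0.79]]]'; python3 -m handwheel '[[[0,-0.0012,0,0,0.79],[0,0,0,0,0.79],[0,0,0,0,0.79]]]'; python3 -m handwheel '[[[0,-0.001,0,0,0.79],[0,0,0,0,0.79],[0,0,0,0,0.79]]]'
```

```text
clock: 22.12
tool_pos: [0.456, 0.1335, 0.0791]
orientation: [-180.0, 0.0, -69.8]
force: [-0.7, -0.0, 0.4]
opening: 0.0183
clock: 22.37
tool_pos: [0.458, 0.1341, 0.0791]
orientation: [-180.0, 0.0, -72.3]
force: [-1.3, 0.8, -0.7]
opening: 0.0185
clock: 22.62
tool_pos: [0.4592, 0.1345, 0.0791]
orientation: [-180.0, 0.0, -72.5]
force: [-1.5, 0.4, 0.1]
opening: 0.0182
clock: 22.87
tool_pos: [0.4603, 0.1348, 0.0791]
orientation: [-180.0, -0.0, -72.5]
force: [-1.6, 0.2, -0.2]
opening: 0.0186
```

```bash
python3 -m handwheel '[[[0,-0.001,0,0,0.79],[0,0,0,0,0.79],[0,0,0,0,0.79]]]'; python3 -m handwheel '[[[0,-0.001,0,0,0.79],[0,0,0,0,0.79],[0,0,0,0,0.79]]]'; python3 - <<'E'
from h import *
o=telemetry.get_obs(); print({k:np.round(o[k],4) for k in("clock","tool_pos","orientation","force","moment","opening")})
s=vision.snapshot("side"); crop(s,(306,160),40,8,"pics/s11.png")
E
```

```text
clock: 23.12
tool_pos: [0.4612, 0.1352, 0.0791]
orientation: [-180.0, 0.0, -72.5]
force: [-1.6, 0.2, -0.3]
opening: 0.0187
clock: 23.37
tool_pos: [0.4622, 0.1355, 0.0791]
orientation: [-180.0, 0.0, -72.5]
force: [-1.5, 0.5, -0.4]
opening: 0.0181
{'clock': np.float64(23.3667), 'tool_pos': array([0.4622, 0.1355, 0.0791]), 'orientation': array([-1.799924e+02,  3.000000e-04, -7.251440e+01]), 'force': array([-1.536 ,  0.4816, -0.4082]), 'moment': array([ 0.197 ,  0.5628, -0.0235]), 'opening': np.float64(0.0181)}
```

View pics/s11.png

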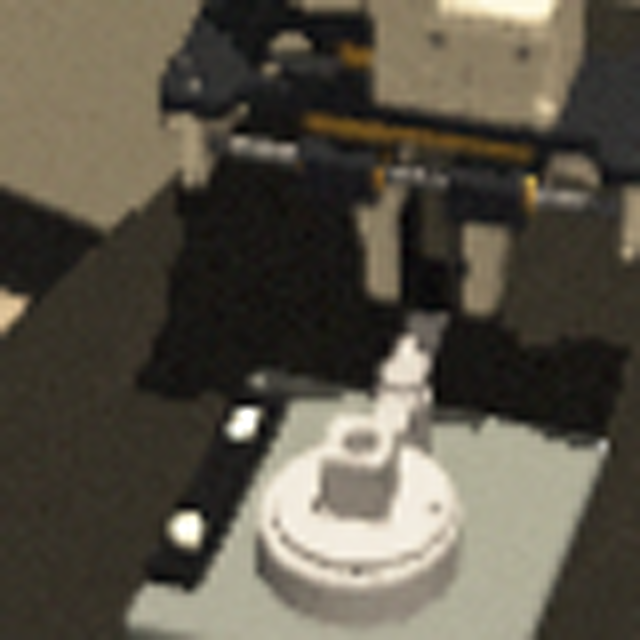

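Force is 1.6 N, which is only the latch friction, so the stop hasn't been reached yet. Continuing gently.

```bash
python3 -m handwheel '[[[0,-0.001,0,0,0.79],[0,0,0,0,0.79],[0,0,0,0,0.79]]]'; python3 -m handwheel '[[[0,-0.001,0,0,0.79],[0,0,0,0,0.79],[0,0,0,0,0.79]]]';  python3 -m handwheel '[[[0,-0.001,0,0,0.79],[0,0,0,0,0.79],[0,0,0,0,0.79]]]'
```

```text
clock: 23.67
tool_pos: [0.4631, 0.1357, 0.0791]
orientation: [-180.0, 0.0, -72.5]
force: [-1.4, 0.5, -0.7]
opening: 0.0185
clock: 23.92
tool_pos: [0.4641, 0.136, 0.0791]
orientation: [-180.0, -0.0, -72.5]
force: [-1.5, 0.1, -0.3]
opening: 0.0187
clock: 24.17
tool_pos: [0.4647, 0.1362, 0.079]
orientation: [180.0, -0.0, -72.5]
force: [-3.3, 1.5, 1.2]
opening: 0.0185
```

```bash
python3 -m handwheel '[[[0,-0.0005,0,0,0.79],[0,0,0,0,0.79],[0,0,0,0,0.79]]]'; python3 -m handwheel '[[[0,-0.0005,0,0,0.79],[0,0,0,0,0.79],[0,0,0,0,0.79]]]'
```

```text
clock: 24.42
tool_pos: [0.4648, 0.1362, 0.0789]
orientation: [179.9, -0.0, -72.5]
force: [-4.6, 1.1, 1.9]
opening: 0.0184
clock: 24.67
tool_pos: [0.4649, 0.1362, 0.0788]
orientation: [179.9, -0.0, -72.5]
force: [-7.4, 0.7, 3.7]
opening: 0.0185
```

The tool no longer advances and the force climbs from 1.5 to 7.4 N, so the latch is at its stop. Next I'll back off 2 mm to relieve it, open, lift straight up, and swing the arm well away for a clear view.

```bash
python3 -m handwheel '[[[0,0.0018,0,0,0.79],[0,0,0,0,0.79],[0,0,0,0,0.7],[0,0,0,0,0.6],[0,0,0,0,0.6],[0,0,0,0,0.6],[0,0,-0.01,0,0.6],[0,0,-0.02,0,0.6],[0,0,-0.03,0,0.6],[0,0,-0.035,0,0.6],[0,0,-0.035,0,0.6],[0,0,-0.02,0,0.6],[0,0,0,0,0.6],[0,0,0,0,0.6]]]'; python3 -m handwheel '[[[0.02,0.02,0,0,0.6],[0.03,0.02,0,0,0.6],[0.03,0.02,0,0,0.6],[0.03,0.02,0,0,0.6],[0.03,0.02,0,0,0.6],[0.03,0.02,0,0,0.6],[0.03,0.02,0,0,0.6],[0.03,0.02,0,0,0.6],[0.03,0.02,0,0,0.6],[0.02,0.01,0,0,0.6],[0,0,0,0,0.6],[0,0,0,0,0.6]]]'
python3 - <<'E'
from m import *
o=telemetry.get_obs(); print({k:np.round(o[k],4) for k in("clock","tool_pos","force","opening")})
s=vision.snapshot("side"); t=vision.snapshot("top")
crop(s,(311,172),30,13.3333,"pics/a.png");crop(t,(298,215),40,10,"pics/b.png")
cv2.imwrite("pics/st12.png",np.hstack([cv2.resize(cv2.imread("pics/a.png"),(400,400)),cv2.resize(cv2.imread("pics/b.png"),(400,400))]))
cv2.imwrite("pics/s12.png",s["color"][:,:,::-1])
for nm,p in (("s",s),("t",t)):
    for n,z in (("latch_knob",.065),("latch_pivot",.049),("adapter_flange",.04),("adapter_grip",.061),("vial",0),("cup",0),("dish",0)):
        for r in place_of(n,p)[:3]: print(nm,n,np.round(r["xy"],1),round(r["conf"],2),np.round(onz(p,r["xy"],z)[:2],4))
E
```

```text
clock: 25.83
tool_pos: [0.4647, 0.1365, 0.2305]
orientation: [-179.8, 0.1, -72.5]
force: [-0.1, 0.1, -0.6]
opening: 0.0349
clock: 26.83
tool_pos: [0.366, -0.189, 0.2279]
orientation: [179.9, 0.1, -72.7]
force: [-0.6, -0.1, -0.4]
opening: 0.0348
{'clock': np.float64(26.8333), 'tool_pos': array([ 0.366 , -0.189 ,  0.2279]), 'force': array([-0.5661, -0.0848, -0.4016]), 'opening': np.float64(0.0348)}
s latch_knob [319.5 157.1] 0.55 [0.4654 0.1276]
s latch_pivot [315.8 165.6] 0.66 [0.4673 0.103 ]
s latch_pivot [310.7 177.7] 0.61 [0.4839 0.0489]
s adapter_flange [256.  284.7] 0.9 [ 0.5721 -0.3263]
s adapter_flange [313.9 184.2] 0.81 [0.5022 0.0381]
s adapter_flange [249.1 219.3] 0.72 [ 0.4257 -0.1738]
s adapter_grip [243.6 213.4] 0.6 [ 0.4132 -0.1778]
s adapter_grip [254.  279.2] 0.59 [ 0.5689 -0.3258]
s adapter_grip [311.2 180.9] 0.57 [0.4998 0.0278]
s vial [214.9 275.9] 0.52 [ 0.447  -0.3461]
s cup [306.3 289.7] 0.74 [ 0.6683 -0.2539]
s dish [340.5 134.4] 0.57 [0.4216 0.3367]
t latch_knob [266.8 222.6] 0.48 [0.4612 0.1323]
t latch_pivot [280.8 216.2] 0.68 [0.4804 0.0948]
t adapter_flange [302.5 211. ] 0.89 [0.4969 0.0332]
t adapter_flange [363.3 241.9] 0.77 [ 0.4116 -0.1439]
t adapter_flange [423.  194.9] 0.57 [ 0.5509 -0.3159]
t adapter_grip [297.4 211.7] 0.91 [0.4938 0.0468]
t adapter_grip [422.  195.3] 0.87 [ 0.5479 -0.3073]
t adapter_grip [369.1 243.2] 0.78 [ 0.4092 -0.1578]
t vial [431.3 231. ] 0.62 [ 0.4467 -0.3509]
t cup [397.8 156. ] 0.75 [ 0.6715 -0.251 ]
t cup [266.8 221.7] 0.17 [0.4641 0.1412]
t dish [207.6 231.9] 0.96 [0.4303 0.3169]
```

View pics/st12.png

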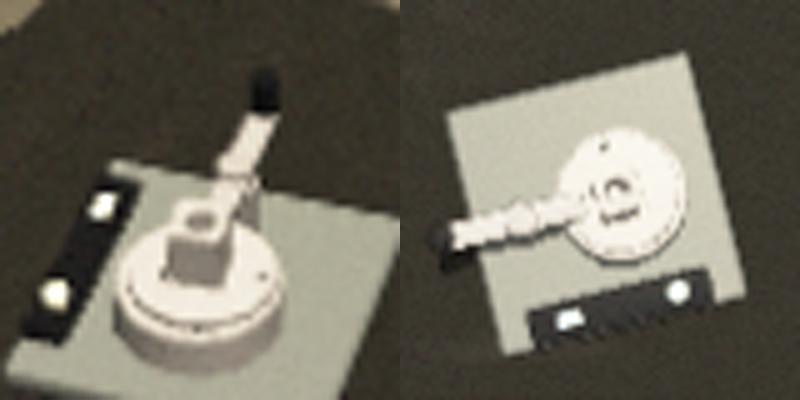

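View pics/s12.png

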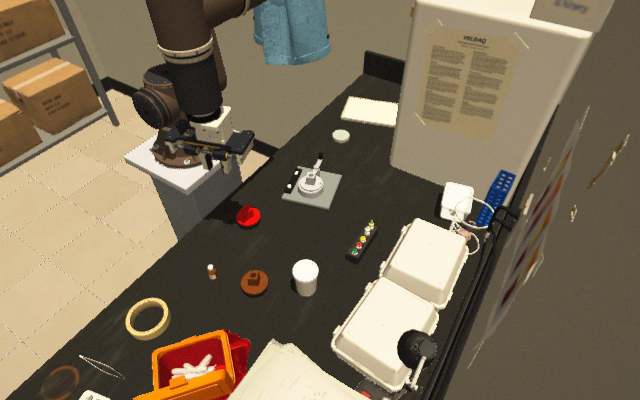

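The left panel (side) shows the flange flat on the ring and the latch over it, with the knob at (263,90). The right panel (top) shows the bar from (445,240) to (580,205), parallel to the base edges and so shut, with the key dot at (603,147) towards the keyway. The full view shows the arm well clear and the vial, cup and dish where they were. I'm handing in.

```bash
python3 -c "
from plant import close_job
print(close_job())"
```

```text
the job is handed in; nothing more can be done
None
```

I seated the silver adapter in the heater's well, swung the latch shut over its flange, let go, and handed the job in at about 27 s.

- **Seating:** Foot and key dropped in without contact, so no shuffling or twisting was needed. The flange met the ring at tool height 0.0664 m (0.0665 m predicted) with about 6 N, while the latch was still open at about 1.4 rad.
- **Latch:** I pushed the knob along its arc with the fingers loosely around it, until the tool stopped advancing and the force rose from 1.5 to 7.4 N at the stop. That was about 4 mm further than my estimated pivot had predicted.
- **Last checks:** In the final pictures the latch bar lies parallel to the base edge to within about 1°. The adapter is upright with its flange flat on the ring, and the arm is clear of everything. The networks place the vial, cup and dish within about 10 mm of their starting spots, which is their own scatter.
- **Disagreements:** The networks' single-view readings of the latch pivot, and of the adapter behind the latch, were off by 1–2 cm. One low-confidence pivot hit was wrong. For those I relied on the pictures and the contact forces instead.

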